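Take the cast cup out of its plaster mould and close the mould again

TASK

The slip-cast cup has shrunk free in its plaster mould and is ready to come out. Lift off the pouring ring first, then the two mould halves, and stand all three on the plywood board; then lift the cup out, stand it upright on top of the fire brick to dry, and only after that close the mould again: both halves fully down on the base, blue-marked half on the blue-marked side, and the pouring ring fully down on top. Keep the soft cup upright all the while, and leave the fluted pot and the little green dish where they are.

Things in the scene. Friction and masses are not known exactly. Their poses are not given: they have to be found in the camera images.
- mould_base: Fixed white plaster disc, 140 mm wide, 18 mm thick, any yaw. Origin: centre of underside; z is the mould's axis. On its top: central foot-former, 40 mm wide, top at z = 24 mm; round the halves' place (84 mm along x, 66 along y at the floor) a lip 10 mm high, inner faces sloping outward 25 deg off vertical, so a half set 4 mm too far out slides home. Blue stripe on the disc marks its +x side.
- blue_half: Loose white plaster block, blue stripe on outer face: 40 mm along x, 64 along y (flat ends to grip; parting edges bevelled below), 62 high, plus 6 mm half-round boss; 0.16 kg. Origin: centre of underside; +x points outward, away from the upright cavity (radius 22.5, axis at x = -21 mm). Home: origin at (+21, 0, 18) mm in the base's frame, axes parallel. Play: 2 mm between halves, 1 mm to the lip.
- plain_half: Mould half without stripe, otherwise equal to the blue one: loose white plaster block 40 x 64 x 62 mm plus 6 mm boss, 0.16 kg. Origin: centre of underside; z up; +x points outward, away from the cavity. Home: origin at (-21, 0, 18) mm in the base's frame, turned half a turn (its +x along the base's -x).
- pouring_ring: Loose round white plaster ring on top of the halves: outer diameter 66 mm, 20 mm high, hole 45 mm; 0.07 kg. Origin: centre of underside, z up. A recess in its underside, 57 mm wide and 7 mm deep, drops over the halves' two bosses (together 52 mm across, tapering to 48 on top) and ties the halves. Home: origin on the mould's axis, 80 mm above the underside of the base, any yaw.
- cup: Brown clay cup just cast, open on top, 56 mm high, 33 mm wide at the foot, 40 mm at the mouth, wall 4 mm, 0.09 kg. Origin: centre of its foot, z up. At the start it stands on the foot-former (foot 24 mm above the underside of the base), mouth level with the top of the halves, seen through the ring, 2.5 mm of air round it.
- plywood_board: Fixed plywood board for setting mould parts aside: 280 mm along its x, 120 mm along its y, top 18 mm above the table. Origin: centre of its underside. Room for the ring and both halves side by side along its x.
- fire_brick: Fixed pale fire brick, 100 mm along its x, 114 mm along its y, 64 mm high. Origin: centre of its underside. The cup dries on its top face.
- fluted_pot: Bystander: small off-white fluted pot, 57 mm across, 44 mm high. Origin: centre of its underside. Not to be moved.
- green_dish: Bystander: little dark green dish with trimmings, 51 mm across, 18 mm high. Origin: centre of its underside. Not to be moved.
Mind the look-alikes: they are no part of the job. Leave any red look-alike of the cup alone.

How it is judged:
By the outcome, as a careful person would: the job done as asked, in the order asked, and still so for the second after the job is handed in, with the robot touching nothing.
It also fails if it takes over 149 s, if anything falls off the work surface, if the arm or the gripper's body presses on something with over 40 N, if the wrist force passes 120 N, or if a joint passes its speed limit or range.

ROBOT

A 6-joint arm with a two-finger parallel gripper is mounted at the origin on a cart in front of the work surface, level with it; the furniture and walls round the work are solid. World frame = base frame: x ahead of the robot, y to its left, z up, the work surface at z = 0. Lengths are in m, angles in rad, forces in N, time in s.
With the tool pointing down it reaches from about 0.375 to 0.975 m from the base axis. Payload 3.8 kg.
Tool frame: the origin (TCP) lies between the finger pads; the fingertips stand ctrl.nose_length ahead of it and the grasp point (between the pads) lies 6 mm ahead of it (ctrl.nose_length is the distance from the TCP to the fingertips, in m); z points along the fingers, y is the line along which they close (so a half turn about z gives the same grasp; the last joint's range is limited). The gripper opens to 88 mm and grips with 3 to 60 N. Pads are 18 mm wide; open, the fingers measure 123 mm over their backs; the gripper's body (75 mm by 187 mm) begins 45 mm behind the grasp point.
Start: joints at [-1.145, 0.264, 1.604, -0, 1.274, -0.037], TCP at [0.301, -0.604, 0.264] pointing down, gripper open.
Joint ranges: [-2.63, 2.63], [-0.94, 2.18], [0.31, 2.57], [-1.31, 4.45], [0, 2.66], [-2.55, 2.55]. Speed limits (rad/s): [2.57, 2.57, 3.14, 3.14, 3.14, 3.14].

INTERFACE

Orientations are given as a 3x3 rotation matrix whose columns are the frame's x, y, z axes.
In Python, from station import ctrl, cams, hand_in gives the robot as it stands.
- The arm moves only by the shell command python3 -m handwheel 'ROWS' [FORCE]. ROWS is rows parted by semicolons, their numbers by spaces, 1 to 10 of them, each of 7 numbers: the opening from 0.0 (shut) to 1.0 (fully open), then dx, dy, dz in m, then a rotation vector rx, ry, rz in rad; each row is the pose to reach, as a shift and turn from the pose commanded when the command began, along the tool's axes at that moment; what a row does not reach only later rows make up. A row lasts 1/12 s, in which the tool goes at most 0.0417 m and 0.125 rad, less where a joint would pass 70% of its speed; a pose out of reach is approached as far as the arm can. The fingers move at their own pace and stop on an object; FORCE is the grip in N (left out, the last holds). Time passes only in rows, so rows that do not move let the fingers close. It prints the time, the measured TCP pose, the force, the opening and the grip force at its end.
- ctrl.get_obs(): the state, without advancing time (a new reading comes with each control period).
- cams.get_image(name): name is "scene" or "top" or "wrist"; returns (picture, depth): 420x560x3 uint8, blue, green, red; 420x560 float32, m along the optical axis (not along the pixel's ray), 0 where there is no reading.
- cams.calibration(name): a dict with "fx", "fy", "cx", "cy" (pixels), "origin" and "attitude" of the camera in the world. Camera axes: x right, y down, z forward; pixel columns grow to the right and rows downward; lengths in m; the calibration is good to about 2 mm. A picture is of the moment at which its call begins: read the wrist's pose just before it. calibration takes no time and is no camera call; for the wrist camera it gives the pose at the moment of the call.
- hand_in(): hands the job in; it is judged then, once.
Trained networks look in the newest picture that a camera, given by its name, has taken for a name from the list of things; names that differ only in an ending like _2 or _b are one class to them, and where a whole thing is asked for, a point or a joint stands for the part that bears it (a point fixed in the world has none). Each returns a list of dicts, best first, with "confidence" (0 to 1); they miss things now and then, are a little off and sometimes report something else, mostly with a low value. They report only what shows in the picture. A call takes as long as a camera call. They do not tell look-alikes from the thing itself.
- cams.cut_out(camera, target): "mask" (420x560 bool, what is visible of it) and "centre" ([row, column] in pixels, amid what is visible of it).
- cams.tip_of(camera, target): "centre" ([row, column] in pixels: a listed point, or the origin of a listed thing).
The state is a dict: "time_s": time; "q": joint angles; "dq": joint speeds; "effort": joint torques, N m; "tcp_pos": TCP position; "tcp_rot": TCP orientation; "force": force on the tool from outside, world axes, zero at the start; "ft_torque": the same for the moment, N m; "width": opening from 0.0 (shut) to 1.0 (fully open); "grip_force": force on a finger pad.
Only numpy, scipy, OpenCV 4.12 (cv2) and the standard library are available. Lean on these libraries where they do the work, as an engineer would, in place of code of your own. Each camera call takes 0.05 s, during which the arm holds its last target. There are 200 camera calls.

## Working session

There is one attempt and no reset: what is moved stays moved. The work goes in short steps, Python scripts to look and compute and a shell command to move; the robot and the scene stay as the last step left them, time stands still between calls to the robot, and variables do not carry over. Pictures are saved under pics/ and viewed, at most 14 in all, crops included, and the job is handed in when it is done.

```bash
ls; mkdir -p pics; cat > h.py <<'E'
import numpy as np, cv2
from station import ctrl, cams, hand_in
def snap(cam, fn=None):
    c=cams.calibration(cam); p,d=cams.get_image(cam)
    if fn: cv2.imwrite('pics/'+fn,p)
    return c,p,d
def pts(c,d):
    v,u=np.mgrid[0:d.shape[0],0:d.shape[1]]
    P=np.stack([(u-c['cx'])/c['fx']*d,(v-c['cy'])/c['fy']*d,d],-1)
    W=P@np.array(c['attitude']).T+np.array(c['origin'])
    W[d<=0]=np.nan
    return W
E
python3 - <<'E'
from h import *
for n in('scene','top'):
    c,p,d=snap(n,n+'1.png'); print(n,c)
    W=pts(c,d)
    for t in 'mould_base blue_half plain_half pouring_ring cup plywood_board fire_brick fluted_pot green_dish'.split():
        for r in cams.cut_out(n,t)[:3]:
            m=r['mask']; w=W[m]; print(n,t,round(r['confidence'],2),np.round(r['centre']),m.sum(),np.round(np.nanmedian(w,0),3),np.round(np.nanpercentile(w,98,axis=0),3),np.round(np.nanpercentile(w,2,axis=0),3))
o=ctrl.get_obs();print(o,ctrl.nose_length)
E
```

```text
pics
scene {'fx': 414.0073711046132, 'fy': 414.0073711046132, 'cx': 281.6591172874239, 'cy': 205.85542667239594, 'origin': array([0.14827619, 0.80773471, 0.65342031]), 'attitude': array([[-0.89194012, -0.257118  ,  0.37193165],
       [-0.45207502,  0.52244387, -0.72296652],
       [-0.00842571, -0.81298385, -0.58222527]])}
scene mould_base 0.85 [178. 319.] 715 [ 0.505 -0.14   0.019] [ 0.595 -0.113  0.029] [ 0.465 -0.226  0.001]
scene mould_base 0.21 [287. 223.] 3588 [0.512 0.358 0.063] [0.576 0.399 0.066] [0.473 0.287 0.006]
scene blue_half 0.53 [161. 330.] 162 [ 0.498 -0.184  0.061] [ 0.532 -0.168  0.085] [ 0.49  -0.206  0.029]
scene plain_half 0.73 [168. 315.] 448 [ 0.53  -0.146  0.057] [ 0.57  -0.134  0.082] [ 0.506 -0.166  0.025]
scene plain_half 0.56 [202. 316.] 218 [ 0.481 -0.052  0.013] [ 0.505 -0.028  0.019] [ 0.459 -0.077  0.001]
scene pouring_ring 0.72 [150. 322.] 208 [ 0.53  -0.161  0.095] [ 0.558 -0.148  0.102] [ 0.502 -0.209  0.083]
scene cup 0.62 [184. 367.] 312 [ 0.377 -0.14   0.039] [ 0.411 -0.131  0.058] [ 0.36  -0.263  0.001]
scene plywood_board 0.55 [221. 273.] 34
[... 1931 characters left out ...]
24e-06,
        1.27370916e+00, -3.69191282e-02]), 'dq': array([ 0.0006403 , -0.00016487, -0.00052604,  0.00097181,  0.00075513,
        0.00099139]), 'effort': array([ 2.39337322e-03, -5.02055740e+01, -3.57273030e+01,  7.29768444e-02,
        1.83276460e-02, -1.77400290e-05]), 'tcp_pos': array([ 0.30132889, -0.60399551,  0.2637208 ]), 'tcp_rot': array([[ 8.94812020e-01,  4.46443108e-01, -2.60204636e-06],
       [ 4.46443108e-01, -8.94812020e-01, -6.19499022e-06],
       [-5.09405304e-06,  4.38168605e-06, -1.00000000e+00]]), 'force': array([ 0.76751174,  0.17258515, -0.8064236 ]), 'ft_torque': array([ 0.05908336, -0.00558289, -0.06034882]), 'grip_force': 0.0, 'width': 0.99907916055259} 0.025
```

View pics/top1.png

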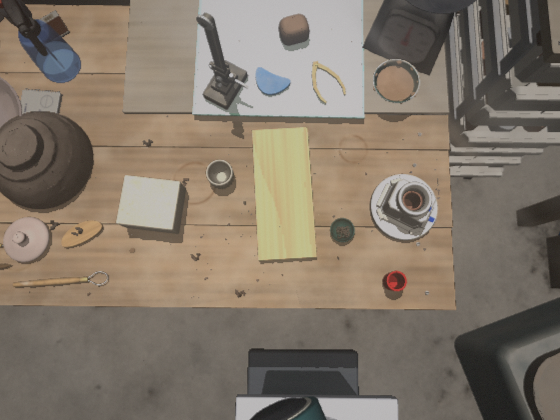

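View pics/scene1.png

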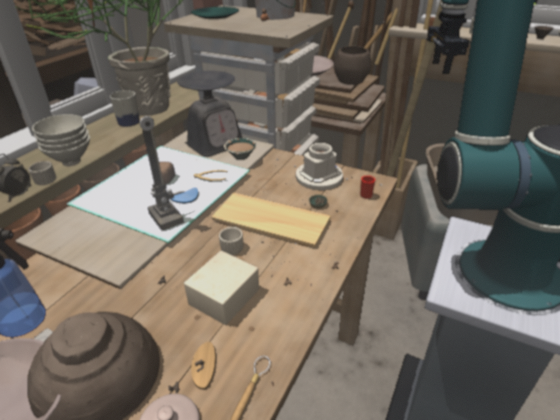

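The pictures show the mould at top (404,207), with its blue stripe at about (431,215). The red look-alike is at (396,282). The board is at (284,193), the brick at (150,203), the pot at (219,173) and the dish at (342,231), with a tall stand at (220,80). Next I'll move the wrist over the mould.

```bash
cat >> h.py <<'E'
from scipy.spatial.transform import Rotation as Rn
def tgt(x,y,z,yawdeg):
    a=np.radians(yawdeg); c,s=np.cos(a),np.sin(a)
    return np.array([x,y,z]),np.array([[-s,c,0],[c,s,0],[0,0,-1.]])
def plan(*wps):
    """waypoints (x,y,z,yawdeg): print tool-axis moves, chained from the measured pose"""
    o=ctrl.get_obs(); p,R=o['tcp_pos'],o['tcp_rot']
    for w in wps:
        P,Q=tgt(*w); d=R.T@(P-p); r=Rn.from_matrix(R.T@Q).as_rotvec()
        print(w,'->',' '.join('%.4f'%v for v in d),' '.join('%.3f'%v for v in r),'rows',int(np.ceil(max(np.linalg.norm(d)/.0417,np.linalg.norm(r)/.125)))+1)
        p,R=P,Q
E
python3 - <<'E'
from h import *
c=cams.calibration('wrist'); o=ctrl.get_obs(); R=o['tcp_rot']
print(R.T@(c['origin']-o['tcp_pos']), R.T@c['attitude'])
plan((.50,-.18,.36,-11))
E
```

```text
[ 0.07742603 -0.00064372 -0.12123866] [[ 7.80885623e-05 -9.53578618e-01 -3.01144174e-01]
 [ 9.99999981e-01  1.28967497e-04 -1.49071743e-04]
 [ 1.80989437e-04 -3.01144156e-01  9.53578609e-01]]
(0.5, -0.18, 0.36, -11) -> 0.3671 -0.2907 -0.0963 0.000 0.000 -0.916 rows 13
```

```bash
python3 -m handwheel '1 0.367 -0.29 -0.096 0 0 -0.916;1 0.367 -0.29 -0.096 0 0 -0.916;1 0.367 -0.29 -0.096 0 0 -0.916;1 0.367 -0.29 -0.096 0 0 -0.916;1 0.367 -0.29 -0.096 0 0 -0.916;1 0.367 -0.29 -0.096 0 0 -0.916;1 0.367 -0.29 -0.096 0 0 -0.916;1 0.367 -0.29 -0.096 0 0 -0.916;1 0.367 -0.29 -0.096 0 0 -0.916;1 0.367 -0.29 -0.096 0 0 -0.916'
python3 - <<'E'
from h import *
plan((.53,-.16,.36,-11))
E
```

```text
time_s: 1.83
tcp_pos: [0.4753, -0.2327, 0.3483]
tcp_rot: [[0.191, 0.982, 0.001], [0.982, -0.191, -0.0], [-0.0, 0.001, -1.0]]
force: [1.2, 0.3, 0.1]
width: 1.001
grip_force: 0.0
(0.53, -0.16, 0.36, -11) -> 0.0818 0.0398 -0.0117 0.001 0.000 -0.000 rows 4
```

```bash
python3 -m handwheel '1 0.082 0.04 -0.012 0 0 0;1 0.082 0.04 -0.012 0 0 0;1 0.082 0.04 -0.012 0 0 0;1 0.082 0.04 -0.012 0 0 0;1 0.082 0.04 -0.012 0 0 0'
python3 - <<'E'
from h import *
c,p,d=snap('wrist','w1.png'); W=pts(c,d)
z=W[...,2]; near=np.hypot(W[...,0]-.53,W[...,1]+.18)<.1
def fitc(m):
    ys=m.astype(np.uint8); cs,_=cv2.findContours(ys,cv2.RETR_EXTERNAL,cv2.CHAIN_APPROX_NONE)
    k=max(cs,key=cv2.contourArea)[:,0]; w=W[k[:,1],k[:,0]][:,:2]; w=w[~np.isnan(w).any(1)]
    A=np.c_[2*w,np.ones(len(w))]; s=np.linalg.lstsq(A,(w**2).sum(1),rcond=None)[0]
    return s[:2],np.sqrt(s[2]+s[:2]@s[:2])
print('ring',fitc(near&(z>.094)),np.nanmedian(z[near&(z>.094)]))
print('disc z',np.nanmedian(z[near&(z>.012)&(z<.022)]))
m=near&(z>.012)
print('disc',fitc(m))
# half tops
ht=near&(z>.072)&(z<.088)
w=W[near&(z>.072)][:,:2].astype(np.float32); print('halves rect',cv2.minAreaRect(w))
hsv=cv2.cvtColor(p,cv2.COLOR_BGR2HSV); b=near&(hsv[...,1]>120)&(hsv[...,0]>95)&(hsv[...,0]<130)
for lo,hi in((.01,.03),(.03,.09)):
    q=W[b&(z>lo)&(z<hi)]; print('blue',lo,len(q),q.mean(0) if len(q) else '')
E
```

```text
time_s: 2.25
tcp_pos: [0.5297, -0.1617, 0.3593]
tcp_rot: [[0.189, 0.982, -0.001], [0.982, -0.189, -0.001], [-0.001, -0.001, -1.0]]
force: [0.2, -1.1, -0.6]
width: 0.996
grip_force: 0.0
ring (array([ 0.53086851, -0.14637596]), np.float64(0.0456073102398423)) 0.4145074670604498
disc z 0.018284251071673085
disc (array([ 0.53086851, -0.14637596]), np.float64(0.0456073102398423))
halves rect ((0.5247038006782532, -0.1757877916097641), (0.10012175887823105, 0.13867640495300293), 79.04698944091797)
blue 0.01 17 [ 0.50198383 -0.23898226  0.01851847]
blue 0.03 0
```

View pics/w1.png

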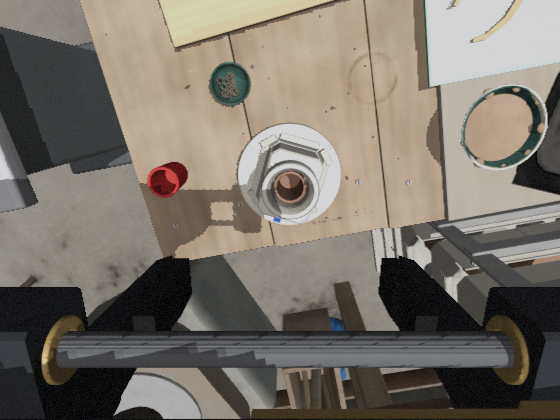

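The mould is at (288,180) with its blue stripe at (277,219), the dish at (230,84) and the red look-alike at (165,180). I'll refit with the gripper masked out.

```bash
cat >> h.py <<'E'
def circ(W,m):
    cs,_=cv2.findContours(m.astype(np.uint8),cv2.RETR_EXTERNAL,cv2.CHAIN_APPROX_NONE)
    k=max(cs,key=cv2.contourArea)[:,0]; w=W[k[:,1],k[:,0]][:,:2]
    w=w[~np.isnan(w).any(1)]
    for _ in range(3):
        A=np.c_[2*w,np.ones(len(w))]; s=np.linalg.lstsq(A,(w**2).sum(1),rcond=None)[0]
        r=np.sqrt(s[2]+s[:2]@s[:2]); e=abs(np.hypot(*(w-s[:2]).T)-r); w=w[e<max(2*np.median(e),1e-3)]
    return s[:2],r
E
python3 - <<'E'
from h import *
for n in ('wrist','top'):
    c,p,d=snap(n); W=pts(c,d); z=W[...,2]; near=(np.hypot(W[...,0]-.53,W[...,1]+.18)<.1)&(z<.11)
    print(n,'ring',circ(W,near&(z>.094)),np.nanmedian(z[near&(z>.094)]),'disc',circ(W,near&(z>.012)))
    w=W[near&(z>.074)][:,:2].astype(np.float32); print('halves',cv2.minAreaRect(w))
    hsv=cv2.cvtColor(p,cv2.COLOR_BGR2HSV); b=near&(hsv[...,1]>90)&(hsv[...,0]>95)&(hsv[...,0]<130)
    q=W[b]; print('blue',len(q),np.nanmean(q,0))
    q=W[b&(z<.03)&(z>.012)]; print('blue lo',len(q),np.nanmean(q,0))
    m=W[(abs(W[...,0]-.555)<.2)&(abs(W[...,1]-.07)<.1)&(z>.012)&(z<.026)][:,:2].astype(np.float32); print('board',cv2.minAreaRect(m),np.percentile(m,[1,99],axis=0))
    t=(abs(W[...,0]-.52)<.1)&(abs(W[...,1]-.335)<.1)&(z>.055)&(z<.075)
    if t.sum()>50: print('brick',cv2.minAreaRect(W[t][:,:2].astype(np.float32)))
    t=(abs(W[...,0]-.6)<.25)&(abs(W[...,1]-.12)<.2)&(z>.05)&(z<.5)
    q=W[t&(W[...,1]>0)]
    if len(q): print('tall',np.percentile(q,[1,99],axis=0))
E
```

```text
wrist ring (array([ 0.53029072, -0.18151505]), np.float64(0.03246880854172649)) 0.09947188438536289 disc (array([ 0.53014509, -0.18130247]), np.float64(0.06888777245622947))
halves ((0.5304218530654907, -0.18191459774971008), (0.08225558698177338, 0.06613079458475113), 63.49642562866211)
blue 25 [ 0.50205659 -0.23894968  0.0183581 ]
blue lo 25 [ 0.50205659 -0.23894968  0.0183581 ]
board ((0.581707775592804, -0.015218980610370636), (0.07171715795993805, 0.3442208170890808), 79.1561279296875) [[ 0.42235017 -0.02895514]
 [ 0.75139073  0.04763329]]
top ring (array([ 0.53149   , -0.18036968]), np.float64(0.03203911131836374)) 0.09832547362848709 disc (array([ 0.53158639, -0.17996741]), np.float64(0.06868029638031425))
halves ((0.5317830443382263, -0.18096600472927094), (0.08183609694242477, 0.06642559915781021), 64.06922149658203)
blue 19 [ 0.50435615 -0.2362309   0.017844  ]
blue lo 19 [ 0.50435615 -0.2362309   0.017844  ]
board ((0.5856585502624512, 0.07004649937152863), (0.3387325406074524, 0.1993253231048584), 0.0581045001745224) [[ 0.42267506 -0.01831155]
 [ 0.75292563  0.15521155]]
brick ((0.5111840963363647, 0.3392639458179474), (0.1177617534995079, 0.12945708632469177), 84.01876068115234)
tall [[0.47312398 0.15902425 0.0512863 ]
 [0.79751688 0.31905905 0.29462826]]
```

```bash
python3 - <<'E'
from h import *
c,p,d=snap('top'); W=pts(c,d); z=W[...,2]
for t in('plywood_board','fire_brick'):
    r=cams.cut_out('top',t)[0]; m=r['mask']&(abs(z-(.018 if t[0]=='p' else .064))<.006); print(t,r['confidence'],cv2.minAreaRect(W[m][:,:2].astype(np.float32)))
hsv=cv2.cvtColor(p,cv2.COLOR_BGR2HSV)
y=((hsv[...,0]>22)&(hsv[...,0]<32)&(hsv[...,1]>90)&(hsv[...,2]>150)).astype(np.uint8)
y=cv2.morphologyEx(y,cv2.MORPH_OPEN,np.ones((5,5))); n,l,s,_=cv2.connectedComponentsWithStats(y); k=1+np.argmax(s[1:,4]); print(s[k]); q=W[l==k]; q=q[~np.isnan(q[:,2])]; print('yellow',cv2.minAreaRect(q[:,:2].astype(np.float32)),np.median(q[:,2]))
for lo,hi in((.02,.05),(.05,.1),(.1,.15),(.15,.2),(.2,.3),(.3,.5)):
    q=W[(W[...,0]>.3)&(W[...,0]<.85)&(W[...,1]>-.1)&(W[...,1]<.3)&(z>lo)&(z<hi)&~((abs(W[...,0]-.593)<.04)&(abs(W[...,1]-.203)<.04))]
    q=q[(q[:,0]>.62)]
    if len(q)>5: print(lo,len(q),np.round(np.percentile(q,[2,98],axis=0)[:,:2],3).tolist())
E
```

```text
plywood_board 0.63 ((0.5601934194564819, 0.07085195928812027), (0.28125011920928955, 0.11990783363580704), 3.977722406387329)
fire_brick 0.84 ((0.5259168744087219, 0.3388347625732422), (0.11461801081895828, 0.1003812924027443), 84.06352233886719)Traceback (most recent call last):
  File "<stdin>", line 7, in <module>
    return _wrapfunc(a, 'argmax', axis=axis, out=out, **kwds)
    return bound(*args, **kwds)
ValueError: attempt to get argmax of an empty sequence
```

```bash
python3 - <<'E'
from h import *
for n in('top','scene'):
  c,p,d=snap(n); W=pts(c,d); z=W[...,2]
  for lo,hi in((.025,.05),(.05,.1),(.1,.15),(.15,.2),(.2,.25),(.25,.3),(.3,.5)):
    q=W[(W[...,0]>.63)&(W[...,0]<.85)&(W[...,1]>-.1)&(W[...,1]<.3)&(z>lo)&(z<hi)]
    if len(q)>5: print(n,lo,len(q),np.round(np.percentile(q,[2,98],axis=0)[:,:2],3).tolist())
plan((.531,-.181,.13,-26.2),(.531,-.181,.107,-26.2))
E
```

```text
top 0.025 1434 [[0.744, -0.008], [0.839, 0.237]]
top 0.05 425 [[0.765, 0.152], [0.803, 0.221]]
top 0.1 218 [[0.778, 0.183], [0.798, 0.22]]
top 0.15 155 [[0.783, 0.188], [0.796, 0.209]]
top 0.2 176 [[0.783, 0.188], [0.796, 0.209]]
top 0.25 249 [[0.776, 0.189], [0.796, 0.215]]
scene 0.025 847 [[0.743, -0.03], [0.842, 0.242]]
scene 0.05 402 [[0.766, 0.154], [0.815, 0.221]]
scene 0.1 255 [[0.778, 0.188], [0.803, 0.22]]
scene 0.15 186 [[0.783, 0.191], [0.8, 0.208]]
scene 0.2 210 [[0.783, 0.191], [0.8, 0.209]]
scene 0.25 238 [[0.776, 0.19], [0.797, 0.215]]
(0.531, -0.181, 0.13, -26.2) -> -0.0177 0.0052 0.2294 -0.000 0.000 0.264 rows 7
(0.531, -0.181, 0.107, -26.2) -> 0.0000 0.0000 0.0230 0.000 0.000 0.000 rows 2
```

```bash
python3 -m handwheel '1 -0.0177 0.0052 0.2 0 0 0.264;1 -0.0177 0.0052 0.2 0 0 0.264;1 -0.0177 0.0052 0.2 0 0 0.264;1 -0.0177 0.0052 0.2 0 0 0.264;1 -0.0177 0.0052 0.2 0 0 0.264;1 -0.0177 0.0052 0.2 0 0 0.264;1 -0.0177 0.0052 0.2 0 0 0.264'
python3 - <<'E'
from h import *
c,p,d=snap('wrist','w2.png'); W=pts(c,d); z=W[...,2]; near=(np.hypot(W[...,0]-.53,W[...,1]+.18)<.1)&(z<.11)
print('ring',circ(W,near&(z>.094)),'disc',circ(W,near&(z>.012)))
plan((.531,-.181,.107,-26.2))
E
```

```text
time_s: 3.23
tcp_pos: [0.5298, -0.1799, 0.1576]
tcp_rot: [[0.441, 0.897, -0.005], [0.897, -0.441, 0.002], [-0.0, -0.005, -1.0]]
force: [0.4, -0.1, 1.1]
width: 1.005
grip_force: 0.0
ring (array([ 0.53075079, -0.18119924]), np.float64(0.03245302086628132)) disc (array([ 0.53063521, -0.18109528]), np.float64(0.06898142260786415))
(0.531, -0.181, 0.107, -26.2) -> -0.0009 -0.0005 0.0533 0.000 -0.000 0.001 rows 3
```

```bash
python3 -m handwheel '1 -0.0008 0 0.03 0 0 0;1 -0.0008 0 0.05 0 0 0;1 -0.0008 0 0.05 0 0 0' | sed -n 2,4p; python3 - <<'E'
from h import *
plan((.531,-.181,.107,-26.2))
E
```

```text
tcp_pos: [0.531, -0.1806, 0.1093]
tcp_rot: [[0.44, 0.898, -0.001], [0.898, -0.44, 0.0], [-0.0, -0.001, -1.0]]
force: [-0.7, 0.8, -1.0]
(0.531, -0.181, 0.107, -26.2) -> -0.0003 0.0002 0.0023 -0.001 0.000 0.001 rows 2
```

```bash
python3 -m handwheel '1 0 0 0.002 0 0 0;0.5 0 0 0.002 0 0 0;0.5 0 0 0.002 0 0 0;0.5 0 0 0.002 0 0 0;0.5 0 0 0.002 0 0 0;0.5 0 0 0.002 0 0 0;0.5 0 0 0.002 0 0 0;0.5 0 0 0.002 0 0 0' 15; python3 - <<'E'
from h import *
plan((.531,-.181,.18,-26.2))
E
```

```text
time_s: 4.2
tcp_pos: [0.5324, -0.1812, 0.1093]
tcp_rot: [[0.44, 0.898, 0.003], [0.898, -0.44, -0.001], [0.0, 0.003, -1.0]]
force: [-0.7, -0.1, 6.7]
width: 0.747
grip_force: 15.0
(0.531, -0.181, 0.18, -26.2) -> -0.0004 -0.0012 -0.0707 0.003 -0.000 0.001 rows 3
```

```bash
python3 -m handwheel '0.5 0 0 -0.01 0 0 0;0.5 0 0 -0.02 0 0 0;0.5 0 0 -0.05 0 0 0;0.5 0 0 -0.09 0 0 0;0.5 0 0 -0.09 0 0 0;0.5 0 0 -0.09 0 0 0'; python3 - <<'E'
from h import *
c,p,d=snap('wrist','w3.png'); W=pts(c,d); z=W[...,2]; near=(np.hypot(W[...,0]-.53,W[...,1]+.18)<.1)&(z<.11)
print(np.nanpercentile(z[near],98))
o=ctrl.get_obs()['tcp_pos']; n2=(np.hypot(W[...,0]-o[0],W[...,1]-o[1])<.04)&(abs(z-o[2])<.05);print('ring top z',np.nanpercentile(z[n2],[5,50,95]))
b=np.array([.560,.071]); a=np.radians(4)
def B(s): return b+s*np.array([np.cos(a),np.sin(a)])
for s in(-.09,0,.07): print(s,B(s))
plan((*B(-.09),.20,-86),(*B(-.09),.06,-86),(*B(-.09),.047,-86))
E
```

```text
time_s: 4.7
tcp_pos: [0.5335, -0.1817, 0.2018]
tcp_rot: [[0.44, 0.898, 0.007], [0.898, -0.44, -0.003], [0.001, 0.008, -1.0]]
force: [0.1, -0.4, -0.9]
width: 0.749
grip_force: 15.0
0.08209107674891207
ring top z [0.18019704 0.19213104 0.22209392]
-0.09 [0.47021924 0.06472192]
0 [0.56  0.071]
0.07 [0.62982948 0.07588295]
(np.float64(0.47021923547661587), np.float64(0.06472191736302872), 0.2, -86) -> 0.1935 -0.1637 -0.0011 0.003 -0.002 1.045 rows 10
(np.float64(0.47021923547661587), np.float64(0.06472191736302872), 0.06, -86) -> 0.0000 0.0000 0.1400 0.000 0.000 0.000 rows 5
(np.float64(0.47021923547661587), np.float64(0.06472191736302872), 0.047, -86) -> 0.0000 0.0000 0.0130 0.000 0.000 0.000 rows 2
```

View pics/w3.png

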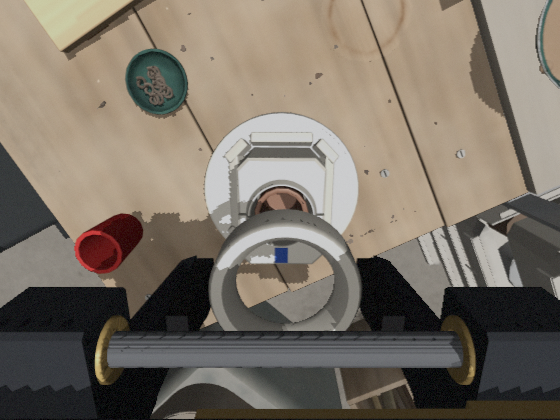

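The ring hangs level between the fingers at (285,270). Both halves and the cup stayed in place on the base.

```bash
python3 -m handwheel '0.5 0.19 -0.164 0 0 0 1.045;0.5 0.19 -0.164 0 0 0 1.045;0.5 0.19 -0.164 0 0 0 1.045;0.5 0.19 -0.164 0 0 0 1.045;0.5 0.19 -0.164 0 0 0 1.045;0.5 0.19 -0.164 0 0 0 1.045;0.5 0.19 -0.164 0 0 0 1.045;0.5 0.19 -0.164 0 0 0 1.045;0.5 0.19 -0.164 0 0 0 1.045;0.5 0.19 -0.164 0 0 0 1.045' >/dev/null
python3 -m handwheel '0.5 0 0 0.03 0 0 0;0.5 0 0 0.06 0 0 0;0.5 0 0 0.1 0 0 0;0.5 0 0 0.135 0 0 0;0.5 0 0 0.135 0 0 0;0.5 0 0 0.135 0 0 0' ; python3 - <<'E'
from h import *
plan((.470,.065,.047,-86))
E
```

```text
time_s: 6.08
tcp_pos: [0.4646, 0.0615, 0.06]
tcp_rot: [[0.997, 0.071, -0.008], [0.071, -0.997, -0.001], [-0.008, 0.0, -1.0]]
force: [0.6, 0.6, -0.1]
width: 0.744
grip_force: 15.0
(0.47, 0.065, 0.047, -86) -> 0.0058 -0.0031 0.0129 0.000 0.008 0.001 rows 2
```

```bash
python3 -m handwheel '0.5 0.006 -0.003 0.006 0 0.008 0;0.5 0.006 -0.003 0.011 0 0.008 0;0.5 0.006 -0.003 0.0125 0 0.008 0;0.5 0.006 -0.003 0.0135 0 0.008 0;0.5 0.006 -0.003 0.0135 0 0.008 0'
```

```text
time_s: 6.5
tcp_pos: [0.4741, 0.0655, 0.0499]
tcp_rot: [[0.997, 0.07, 0.01], [0.07, -0.998, 0.001], [0.01, -0.0, -1.0]]
force: [0.2, -0.3, -0.9]
width: 0.744
grip_force: 15.0
```

```bash
python3 -m handwheel '0.5 0 0 0.001 0 -0.008 0;0.5 0 0 0.002 0 -0.008 0;0.5 0 0 0.003 0 -0.008 0;0.5 0 0 0.003 0 -0.008 0;0.5 0 0 0.003 0 -0.008 0'
```

```text
time_s: 6.92
tcp_pos: [0.4741, 0.0655, 0.0472]
tcp_rot: [[0.998, 0.07, 0.001], [0.07, -0.998, 0.0], [0.001, 0.0, -1.0]]
force: [-2.9, 0.2, 7.2]
width: 0.745
grip_force: 15.0
```

```bash
python3 -m handwheel '1 0 0 0 0 0 0;1 0 0 0 0 0 0;1 0 0 0 0 0 0;1 0 0 0 0 0 0;1 0 0 -0.01 0 0 0;1 0 0 -0.04 0 0 0;1 0 0 -0.08 0 0 0;1 0 0 -0.12 0 0 0;1 0 0 -0.12 0 0 0' ; python3 - <<'E'
from h import *
plan((.5217,-.1998,.18,-26.2))
E
```

```text
time_s: 7.67
tcp_pos: [0.479, 0.0659, 0.175]
tcp_rot: [[0.997, 0.07, 0.015], [0.07, -0.998, 0.001], [0.015, -0.0, -1.0]]
force: [1.5, -0.3, 0.9]
width: 0.997
grip_force: 0.0
(0.5217, -0.1998, 0.18, -26.2) -> 0.0241 0.2680 -0.0047 0.008 -0.014 -1.044 rows 10
```

```bash
python3 -m handwheel '1 0.024 0.268 0 0 0 -1.044;1 0.024 0.268 0 0 0 -1.044;1 0.024 0.268 0 0 0 -1.044;1 0.024 0.268 0 0 0 -1.044;1 0.024 0.268 0 0 0 -1.044;1 0.024 0.268 0 0 0 -1.044;1 0.024 0.268 0 0 0 -1.044;1 0.024 0.268 0 0 0 -1.044;1 0.024 0.268 0 0 0 -1.044;1 0.024 0.268 0 0 0 -1.044' >/dev/null;  python3 -m handwheel '1 0 0 0 0 0 0;1 0 0 0 0 0 0;1 0 0 0 0 0 0'; python3 - <<'E'
from h import *
c,p,d=snap('wrist','w4.png')
plan((.5217,-.1998,.090,-26.2))
E
```

```text
time_s: 8.75
tcp_pos: [0.5161, -0.1997, 0.1661]
tcp_rot: [[0.442, 0.897, 0.0], [0.897, -0.442, -0.0], [0.0, 0.0, -1.0]]
force: [0.4, 0.9, 0.7]
width: 1.001
grip_force: 0.0
(0.5217, -0.1998, 0.09, -26.2) -> 0.0023 0.0051 0.0761 0.000 -0.000 -0.000 rows 3
```

View pics/w4.png

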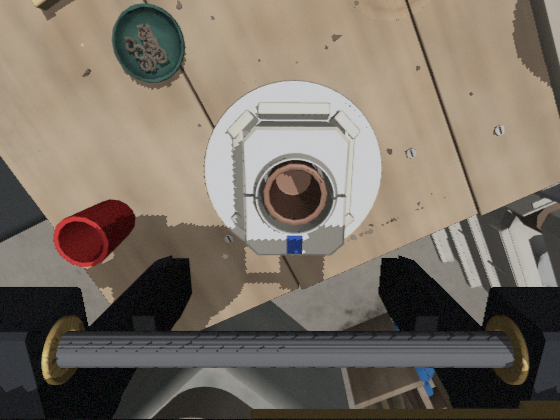

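The rim, both half tops and the blue stripe (295,244) show clearly, and the outer corners are chamfered. I'll measure the flat ends before gripping.

```bash
python3 - <<'E'
from h import *
c,p,d=snap('wrist'); W=pts(c,d); z=W[...,2]
near=(np.hypot(W[...,0]-.53,W[...,1]+.18)<.06)&(z>.072)&(z<.092)
a=np.radians(-116.2); ex=np.array([np.cos(a),np.sin(a)]); ey=np.array([-ex[1],ex[0]])
q=W[near][:,:2]-[.531,-.181]; X,Y=q@ex,q@ey
for x0 in np.arange(-.044,.046,.004):
    k=(X>=x0)&(X<x0+.004)
    if k.sum()>3: print('%.3f'%x0,np.round(np.percentile(Y[k],[1,99]),4),k.sum())
print('circ cup', circ(W,near&(np.hypot(W[...,0]-.531,W[...,1]+.181)<.0205)))
E
```

```text
-0.044 [-0.0233  0.0159] 52
-0.040 [-0.0258  0.0255] 651
-0.036 [-0.0301  0.0295] 716
-0.032 [-0.0307  0.0313] 749
-0.028 [-0.0309  0.0308] 753
-0.024 [-0.0312  0.0312] 724
-0.020 [-0.0317  0.0312] 597
-0.016 [-0.0314  0.0312] 541
-0.012 [-0.0314  0.0318] 369
-0.008 [-0.0316  0.0313] 307
-0.004 [-0.0317  0.0316] 296
0.000 [-0.032   0.0312] 300
0.004 [-0.0321  0.0314] 352
0.008 [-0.0314  0.0316] 384
0.012 [-0.0314  0.031 ] 545
0.016 [-0.0313  0.0307] 613
0.020 [-0.0313  0.0309] 699
0.024 [-0.0321  0.0306] 492
0.028 [-0.0315  0.0306] 568
0.032 [-0.031   0.0307] 562
0.036 [-0.027   0.0271] 456
0.040 [-0.0247  0.0239] 117
circ cup (array([ 0.5305479 , -0.18155437]), np.float64(0.01925594674687635))
```

```bash
python3 -m handwheel '1 0.002 0.005 0.03 0 0 0;1 0.002 0.005 0.06 0 0 0;1 0.002 0.005 0.085 0 0 0;1 0.002 0.005 0.1 0 0 0;1 0.002 0.005 0.1 0 0 0;1 0.002 0.005 0.1 0 0 0;1 0.002 0.005 0.1 0 0 0'; python3 - <<'E'
from h import *
plan((.5217,-.1998,.064,-26.2))
E
```

```text
time_s: 9.43
tcp_pos: [0.5224, -0.2008, 0.0671]
tcp_rot: [[0.441, 0.897, 0.002], [0.897, -0.441, -0.001], [0.0, 0.002, -1.0]]
force: [-0.8, 0.6, 0.6]
width: 1.001
grip_force: 0.0
(0.5217, -0.1998, 0.064, -26.2) -> 0.0006 -0.0011 0.0031 0.002 -0.000 0.000 rows 2
```

```bash
python3 -m handwheel '0.4 0 0 0 0 0 0;0.4 0 0 0 0 0 0;0.4 0 0 0 0 0 0;0.4 0 0 0 0 0 0;0.4 0 0 0 0 0 0;0.4 0 0 0 0 0 0;0.4 0 0 0 0 0 0' 25; python3 -m handwheel '0.4 0 0 -0.004 0 0 0;0.4 0 0 -0.008 0 0 0;0.4 -0.001 0 -0.013 0 0 0;0.4 -0.003 0 -0.018 0 0 0;0.4 -0.008 0 -0.025 0 0 0;0.4 -0.02 0 -0.035 0 0 0;0.4 -0.03 0 -0.05 0 0 0;0.4 -0.03 0 -0.08 0 0 0;0.4 -0.03 0 -0.11 0 0 0;0.4 -0.03 0 -0.11 0 0 0'; python3 - <<'E'
from h import *
c,p,d=snap('wrist','w5.png')
plan((.56,.071,.20,-86),(.56,.071,.08,-86),(.56,.071,.067,-86))
E
```

```text
time_s: 10.02
tcp_pos: [0.5221, -0.201, 0.067]
tcp_rot: [[0.441, 0.897, 0.001], [0.897, -0.441, -0.001], [0.0, 0.002, -1.0]]
force: [-1.6, -0.0, 6.9]
width: 0.727
grip_force: 25.0
time_s: 10.85
tcp_pos: [0.5116, -0.2307, 0.1836]
tcp_rot: [[0.442, 0.897, 0.011], [0.897, -0.442, -0.006], [-0.0, 0.012, -1.0]]
force: [1.7, -0.7, -0.3]
width: 0.724
grip_force: 25.0
(0.56, 0.071, 0.2, -86) -> 0.2918 -0.0885 -0.0200 0.009 -0.005 1.043 rows 10
(0.56, 0.071, 0.08, -86) -> 0.0000 0.0000 0.1200 0.000 0.000 0.000 rows 4
(0.56, 0.071, 0.067, -86) -> 0.0000 0.0000 0.0130 0.000 0.000 0.000 rows 2
```

View pics/w5.png

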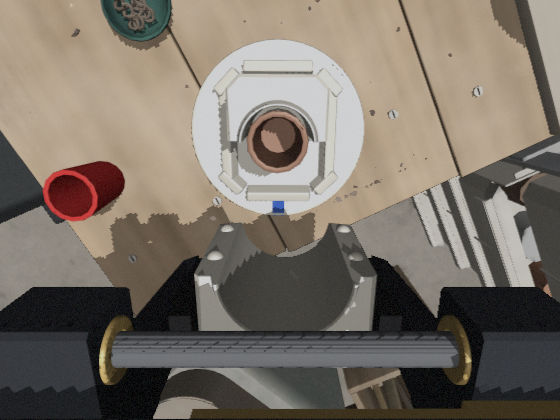

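The blue half is out and held straight. The cup still stands on the former at (278,140).

```bash
python3 -m handwheel '0.4 0.292 -0.088 -0.02 0 0 1.043;0.4 0.292 -0.088 -0.02 0 0 1.043;0.4 0.292 -0.088 -0.02 0 0 1.043;0.4 0.292 -0.088 -0.02 0 0 1.043;0.4 0.292 -0.088 -0.02 0 0 1.043;0.4 0.292 -0.088 -0.02 0 0 1.043;0.4 0.292 -0.088 -0.02 0 0 1.043;0.4 0.292 -0.088 -0.02 0 0 1.043;0.4 0.292 -0.088 -0.02 0 0 1.043;0.4 0.292 -0.088 -0.02 0 0 1.043' >/dev/null
python3 -m handwheel '0.4 0 0 0.03 0 0 0;0.4 0 0 0.06 0 0 0;0.4 0 0 0.09 0 0 0;0.4 0 0 0.11 0 0 0;0.4 0 0 0.11 0 0 0;0.4 0 0 0.11 0 0 0;0.4 0 0 0.11 0 0 0' ; python3 - <<'E'
from h import *
plan((.56,.071,.067,-86))
E
```

```text
time_s: 12.32
tcp_pos: [0.5587, 0.0724, 0.0867]
tcp_rot: [[0.997, 0.071, 0.001], [0.071, -0.997, -0.0], [0.001, 0.0, -1.0]]
force: [0.7, 0.5, -2.5]
width: 0.723
grip_force: 25.0
(0.56, 0.071, 0.067, -86) -> 0.0012 0.0015 0.0197 0.000 -0.001 0.001 rows 2
```

```bash
python3 -m handwheel '0.4 0 0 0.008 0 0 0;0.4 0 0 0.014 0 0 0;0.4 0 0 0.017 0 0 0;0.4 0 0 0.0185 0 0 0;0.4 0 0 0.0195 0 0 0;0.4 0 0 0.0205 0 0 0;0.4 0 0 0.0205 0 0 0'
```

```text
time_s: 12.9
tcp_pos: [0.5581, 0.0733, 0.067]
tcp_rot: [[0.997, 0.071, -0.001], [0.071, -0.997, -0.0], [-0.001, 0.0, -1.0]]
force: [-5.0, -0.7, 8.3]
width: 0.725
grip_force: 25.0
```

```bash
python3 -m handwheel '1 0 0 0 0 0 0;1 0 0 0 0 0 0;1 0 0 0 0 0 0;1 0 0 0 0 0 0;1 0 0 -0.02 0 0 0;1 0 0 -0.05 0 0 0;1 0 0 -0.09 0 0 0;1 0 0 -0.12 0 0 0;1 0 0 -0.12 0 0 0' |sed -n '2p;5p'; python3 - <<'E'
from h import *
plan((.5403,-.1622,.18,-26.2))
E
```

```text
tcp_pos: [0.5629, 0.0737, 0.1933]
width: 0.998
(0.5403, -0.1622, 0.18, -26.2) -> -0.0394 0.2337 0.0127 0.007 -0.012 -1.043 rows 10
```

```bash
python3 -m handwheel '1 -0.039 0.234 0.013 0 0 -1.044;1 -0.039 0.234 0.013 0 0 -1.044;1 -0.039 0.234 0.013 0 0 -1.044;1 -0.039 0.234 0.013 0 0 -1.044;1 -0.039 0.234 0.013 0 0 -1.044;1 -0.039 0.234 0.013 0 0 -1.044;1 -0.039 0.234 0.013 0 0 -1.044;1 -0.039 0.234 0.013 0 0 -1.044;1 -0.039 0.234 0.013 0 0 -1.044;1 -0.039 0.234 0.013 0 0 -1.044' >/dev/null;  python3 -m handwheel '1 0 0 0 0 0 0;1 0 0 0 0 0 0;1 0 0 0 0 0 0'; python3 - <<'E'
from h import *
c,p,d=snap('wrist'); W=pts(c,d); z=W[...,2]; n=(np.hypot(W[...,0]-.53,W[...,1]+.18)<.022)&(z>.074)&(z<.09)
print('cup',circ(W,n))
plan((.5403,-.1622,.067,-26.2))
E
```

```text
time_s: 14.73
tcp_pos: [0.5358, -0.1626, 0.1723]
tcp_rot: [[0.442, 0.897, -0.0], [0.897, -0.442, 0.0], [-0.0, -0.0, -1.0]]
force: [0.2, -0.0, -0.5]
width: 0.999
grip_force: 0.0
cup (array([ 0.53006674, -0.17921011]), np.float64(0.020889012883186606))
(0.5403, -0.1622, 0.067, -26.2) -> 0.0023 0.0039 0.1054 -0.000 0.000 0.000 rows 4
```

```bash
python3 -m handwheel '1 0.002 0.004 0.03 0 0 0;1 0.002 0.004 0.06 0 0 0;1 0.002 0.004 0.085 0 0 0;1 0.002 0.004 0.1 0 0 0;1 0.002 0.004 0.105 0 0 0;1 0.002 0.004 0.105 0 0 0;1 0.002 0.004 0.105 0 0 0'; python3 - <<'E'
from h import *
plan((.5403,-.1622,.067,-26.2))
E
```

```text
time_s: 15.37
tcp_pos: [0.5407, -0.1629, 0.068]
tcp_rot: [[0.44, 0.898, 0.001], [0.898, -0.44, -0.0], [0.0, 0.001, -1.0]]
force: [0.7, -0.9, -0.3]
width: 1.002
grip_force: 0.0
(0.5403, -0.1622, 0.067, -26.2) -> 0.0004 -0.0007 0.0010 0.001 -0.000 0.001 rows 2
```

```bash
python3 -m handwheel '0.4 0 0 0 0 0 0;0.4 0 0 0 0 0 0;0.4 0 0 0 0 0 0;0.4 0 0 0 0 0 0;0.4 0 0 0 0 0 0;0.4 0 0 0 0 0 0;0.4 0 0 0 0 0 0' 25; python3 -m handwheel '0.4 0 0 -0.004 0 0 0;0.4 0 0 -0.008 0 0 0;0.4 0.001 0 -0.013 0 0 0;0.4 0.003 0 -0.018 0 0 0;0.4 0.008 0 -0.025 0 0 0;0.4 0.02 0 -0.035 0 0 0;0.4 0.03 0 -0.05 0 0 0;0.4 0.03 0 -0.08 0 0 0;0.4 0.03 0 -0.12 0 0 0;0.4 0.03 0 -0.13 0 0 0'; python3 - <<'E'
from h import *
plan((.63,.076,.20,-86),(.63,.076,.09,-86))
E
```

```text
time_s: 15.95
tcp_pos: [0.541, -0.1631, 0.0686]
tcp_rot: [[0.44, 0.898, 0.002], [0.898, -0.44, -0.001], [0.0, 0.002, -1.0]]
force: [-1.2, -0.0, 5.0]
width: 0.721
grip_force: 25.0
time_s: 16.78
tcp_pos: [0.5572, -0.1357, 0.2047]
tcp_rot: [[0.44, 0.898, 0.01], [0.898, -0.44, -0.002], [0.002, 0.01, -1.0]]
force: [2.0, 0.5, -0.9]
width: 0.724
grip_force: 25.0
(0.63, 0.076, 0.2, -86) -> 0.2221 -0.0277 0.0049 0.008 -0.007 1.046 rows 10
(0.63, 0.076, 0.09, -86) -> 0.0000 0.0000 0.1100 0.000 0.000 0.000 rows 4
```

```bash
python3 -m handwheel '0.4 0.222 -0.028 0 0 0 1.046;0.4 0.222 -0.028 0 0 0 1.046;0.4 0.222 -0.028 0 0 0 1.046;0.4 0.222 -0.028 0 0 0 1.046;0.4 0.222 -0.028 0 0 0 1.046;0.4 0.222 -0.028 0 0 0 1.046;0.4 0.222 -0.028 0 0 0 1.046;0.4 0.222 -0.028 0 0 0 1.046;0.4 0.222 -0.028 0 0 0 1.046;0.4 0.222 -0.028 0 0 0 1.046' >/dev/null
python3 -m handwheel '0.4 0 0 0.03 0 0 0;0.4 0 0 0.06 0 0 0;0.4 0 0 0.09 0 0 0;0.4 0 0 0.105 0 0 0;0.4 0 0 0.105 0 0 0;0.4 0 0 0.105 0 0 0;0.4 0 0 0.105 0 0 0' ; python3 - <<'E'
from h import *
plan((.63,.076,.0686,-86))
E
```

```text
time_s: 18.2
tcp_pos: [0.6272, 0.076, 0.094]
tcp_rot: [[0.998, 0.07, 0.002], [0.07, -0.998, 0.0], [0.002, -0.0, -1.0]]
force: [0.6, -0.2, -1.3]
width: 0.725
grip_force: 25.0
(0.63, 0.076, 0.0686, -86) -> 0.0027 0.0002 0.0254 -0.000 -0.002 -0.000 rows 2
```

```bash
python3 -m handwheel '0.4 0 0 0.008 0 0 0;0.4 0 0 0.016 0 0 0;0.4 0 0 0.021 0 0 0;0.4 0 0 0.024 0 0 0;0.4 0 0 0.0255 0 0 0;0.4 0 0 0.0265 0 0 0;0.4 0 0 0.0265 0 0 0'
```

```text
time_s: 18.78
tcp_pos: [0.6258, 0.0757, 0.0685]
tcp_rot: [[0.998, 0.069, -0.001], [0.069, -0.998, -0.0], [-0.001, -0.0, -1.0]]
force: [-8.0, -0.0, 13.6]
width: 0.728
grip_force: 25.0
```

```bash
python3 -m handwheel '1 0 0 0 0 0 0;1 0 0 0 0 0 0;1 0 0 0 0 0 0;1 0 0 0 0 0 0;1 0 0 -0.02 0 0 0;1 0 0 -0.05 0 0 0;1 0 0 -0.09 0 0 0;1 0 0 -0.12 0 0 0;1 0 0 -0.12 0 0 0;1 0 0 -0.12 0 0 0' |sed -n '2p;5p'; python3 - <<'E'
from h import *
plan((.5305,-.175,.19,-26.2))
E
```

```text
tcp_pos: [0.628, 0.0759, 0.1889]
width: 0.999
(0.5305, -0.175, 0.19, -26.2) -> -0.1145 0.2436 -0.0018 0.003 -0.005 -1.045 rows 10
```

```bash
python3 -m handwheel '1 -0.115 0.244 0 0 0 -1.044;1 -0.115 0.244 0 0 0 -1.044;1 -0.115 0.244 0 0 0 -1.044;1 -0.115 0.244 0 0 0 -1.044;1 -0.115 0.244 0 0 0 -1.044;1 -0.115 0.244 0 0 0 -1.044;1 -0.115 0.244 0 0 0 -1.044;1 -0.115 0.244 0 0 0 -1.044;1 -0.115 0.244 0 0 0 -1.044;1 -0.115 0.244 0 0 0 -1.044' >/dev/null;  python3 -m handwheel '1 0 0 0 0 0 0;1 0 0 0 0 0 0;1 0 0 0 0 0 0'; python3 - <<'E'
from h import *
c,p,d=snap('wrist','w6.png'); W=pts(c,d); z=W[...,2]; n=(np.hypot(W[...,0]-.53,W[...,1]+.18)<.026)&(z>.074)&(z<.09)
print('cup',circ(W,n),np.nanmedian(z[n]))
near=(np.hypot(W[...,0]-.53,W[...,1]+.18)<.1)&(z<.11);print('disc',circ(W,near&(z>.012)))
c,p,d=snap('top','t2.png'); W=pts(c,d); z=W[...,2]
n=(np.hypot(W[...,0]-.53,W[...,1]+.18)<.026)&(z>.074)&(z<.09)
print('top cup',n.sum())
plan((.5305,-.181,.064,-26.2))
E
```

```text
time_s: 20.7
tcp_pos: [0.5279, -0.175, 0.1852]
tcp_rot: [[0.443, 0.897, -0.001], [0.897, -0.443, 0.0], [-0.0, -0.001, -1.0]]
force: [-0.0, 0.8, 0.0]
width: 0.999
grip_force: 0.0
cup (array([ 0.53053046, -0.18150875]), np.float64(0.019264229515491855)) 0.07989587154580083
disc (array([ 0.53058392, -0.1812936 ]), np.float64(0.06908259889643831))
top cup 47
(0.5305, -0.181, 0.064, -26.2) -> -0.0042 0.0048 0.1217 -0.000 0.000 -0.001 rows 4
```

View pics/w6.png

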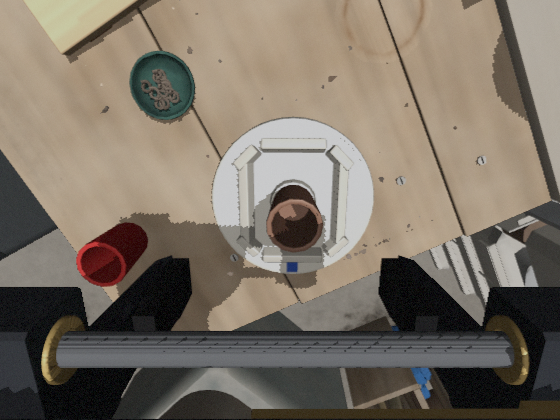

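View pics/t2.png

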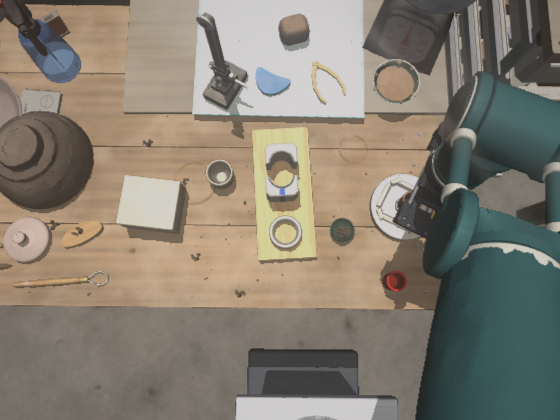

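The cup stands upright on the former, with its mouth at wrist (295,225). The ring (285,232) and both halves (282,160–190) stand on the board.

```bash
python3 -m handwheel '1 -0.004 0.005 0.03 0 0 0;1 -0.004 0.005 0.06 0 0 0;1 -0.004 0.005 0.09 0 0 0;1 -0.004 0.005 0.11 0 0 0;1 -0.004 0.005 0.12 0 0 0;1 -0.004 0.005 0.12 0 0 0;1 -0.004 0.005 0.12 0 0 0'; python3 - <<'E'
from h import *
plan((.5305,-.1813,.064,-26.2))
E
```

```text
time_s: 21.38
tcp_pos: [0.531, -0.1812, 0.0661]
tcp_rot: [[0.442, 0.897, -0.0], [0.897, -0.442, 0.0], [0.0, -0.0, -1.0]]
force: [1.0, 0.3, 1.5]
width: 0.997
grip_force: 0.0
(0.5305, -0.1813, 0.064, -26.2) -> -0.0003 -0.0004 0.0021 -0.000 -0.000 -0.001 rows 2
```

```bash
python3 -m handwheel '0.2 0 0 0 0 0 0;0.2 0 0 0 0 0 0;0.2 0 0 0 0 0 0;0.2 0 0 0 0 0 0;0.2 0 0 0 0 0 0;0.2 0 0 0 0 0 0;0.2 0 0 0 0 0 0;0.2 0 0 0 0 0 0;0.2 0 0 0 0 0 0;0.2 0 0 0 0 0 0' 10;
```

```text
time_s: 22.22
tcp_pos: [0.5308, -0.1814, 0.0659]
tcp_rot: [[0.442, 0.897, 0.0], [0.897, -0.442, -0.0], [0.0, 0.0, -1.0]]
force: [0.7, -0.6, 0.3]
width: 0.425
grip_force: 10.0
```

```bash
python3 -m handwheel '0.2 0 0 -0.005 0 0 0;0.2 0 0 -0.015 0 0 0;0.2 0 0 -0.035 0 0 0;0.2 0 0 -0.06 0 0 0;0.2 0 0 -0.09 0 0 0;0.2 0 0 -0.12 0 0 0;0.2 0 0 -0.145 0 0 0;0.2 0 0 -0.16 0 0 0;0.2 0 0 -0.16 0 0 0;0.2 0 0 -0.16 0 0 0'; python3 - <<'E'
from h import *
c,p,d=snap('wrist','w7.png')
plan((.526,.339,.22,-26.2))
E
```

```text
time_s: 23.05
tcp_pos: [0.5314, -0.1816, 0.2275]
tcp_rot: [[0.442, 0.897, 0.003], [0.897, -0.442, -0.001], [0.0, 0.003, -1.0]]
force: [1.1, 0.6, -1.9]
width: 0.425
grip_force: 10.0
(0.526, 0.339, 0.22, -26.2) -> 0.4647 -0.2340 0.0058 -0.000 0.000 -0.001 rows 14
```

View pics/w7.png

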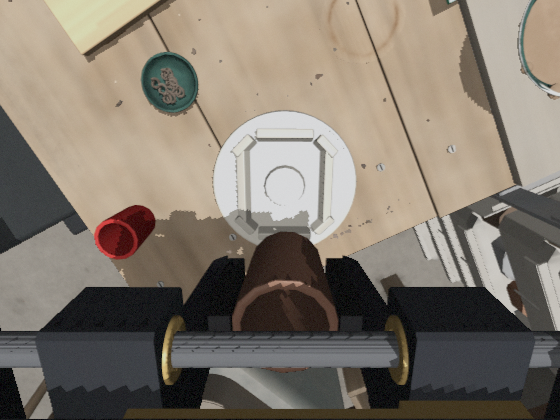

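The cup hangs upright in the fingers at (285,300), and the base is empty. I'll carry it to the brick with a ramped speed.

```bash
python3 -m handwheel '0.2 0.012 -0.006 0 0 0 0;0.2 0.035 -0.018 0 0 0 0;0.2 0.065 -0.033 0 0 0 0;0.2 0.1 -0.05 0 0 0 0;0.2 0.135 -0.068 0 0 0 0;0.2 0.17 -0.086 0 0 0 0;0.2 0.205 -0.103 0 0 0 0;0.2 0.24 -0.121 0 0 0 0;0.2 0.27 -0.136 0 0 0 0;0.2 0.3 -0.151 0 0 0 0' | sed -n 2p
python3 -m handwheel '0.2 0.03 -0.015 0 0 0 0;0.2 0.06 -0.03 0 0 0 0;0.2 0.09 -0.045 0 0 0 0;0.2 0.118 -0.06 0 0 0 0;0.2 0.14 -0.07 0 0 0 0;0.2 0.155 -0.078 0 0 0 0;0.2 0.163 -0.082 0 0 0 0;0.2 0.165 -0.083 0 0 0 0;0.2 0.165 -0.083 0 0 0 0'; python3 - <<'E'
from h import *
c,p,d=snap('wrist'); W=pts(c,d); z=W[...,2]
m=(abs(z-.064)<.006)&(abs(W[...,0]-.526)<.09)&(abs(W[...,1]-.339)<.09); q=W[m]
print(m.sum(),np.median(q[:,2]),cv2.minAreaRect(q[:,:2].astype(np.float32)))
plan((.526,.339,.12,-26.2))
E
```

```text
tcp_pos: [0.5258, 0.1569, 0.2238]
time_s: 24.68
tcp_pos: [0.5259, 0.3389, 0.225]
tcp_rot: [[0.442, 0.897, -0.001], [0.897, -0.442, -0.001], [-0.002, -0.001, -1.0]]
force: [-0.2, 0.3, -0.1]
width: 0.424
grip_force: 10.0
13791 0.06429616375657138 ((0.5247355699539185, 0.33888381719589233), (0.11397158354520798, 0.09983368217945099), 83.92208099365234)
(0.526, 0.339, 0.12, -26.2) -> 0.0007 -0.0005 0.1053 -0.000 0.002 -0.001 rows 4
```

```bash
python3 -m handwheel '0.2 0 0 0.015 0 0.001 0;0.2 0 0 0.04 0 0.001 0;0.2 0 0 0.065 0 0.001 0;0.2 0 0 0.085 0 0.001 0;0.2 0 0 0.098 0 0.001 0;0.2 0 0 0.107 0 0.001 0;0.2 0 0 0.11 0 0.001 0;0.2 0 0 0.11 0 0.001 0;0.2 0 0 0.11 0 0.001 0'
```

```text
time_s: 25.48
tcp_pos: [0.5274, 0.3393, 0.1171]
tcp_rot: [[0.443, 0.897, 0.002], [0.897, -0.443, 0.002], [0.002, 0.001, -1.0]]
force: [-0.1, 0.3, -0.8]
width: 0.425
grip_force: 10.0
```

```bash
python3 -m handwheel '0.2 0 0 0.004 0 -0.001 0;0.2 0 0 0.007 0 -0.001 0;0.2 0 0 0.009 0 -0.001 0;0.2 0 0 0.01 0 -0.001 0;0.2 0 0 0.0108 0 -0.001 0;0.2 0 0 0.0114 0 -0.001 0;0.2 0 0 0.0114 0 -0.001 0'
```

```text
time_s: 26.07
tcp_pos: [0.5269, 0.3395, 0.1058]
tcp_rot: [[0.442, 0.897, 0.001], [0.897, -0.442, 0.001], [0.001, 0.0, -1.0]]
force: [-1.6, -0.7, 4.6]
width: 0.424
grip_force: 10.3
```

```bash
python3 -m handwheel '0.6 0 0 0 0 0 0;0.8 0 0 0 0 0 0;0.8 0 0 0 0 0 0;0.8 0 0 0 0 0 0;0.8 0 0 0 0 0 0;1 0 0 -0.005 0 0 0;1 0 0 -0.03 0 0 0;1 0 0 -0.07 0 0 0;1 0 0 -0.1 0 0 0;1 0 0 -0.12 0 0 0' |sed -n '2p;5p'; python3 -m handwheel '1 0 0 0 0 0 0;1 0 0 0 0 0 0;1 0 0 0 0 0 0' | sed -n 2p;python3 - <<'E'
from h import *
c,p,d=snap('wrist'); W=pts(c,d); z=W[...,2]; m=(z>.11)&(z<.126)&(np.hypot(W[...,0]-.526,W[...,1]-.339)<.04)
print('cup rim',circ(W,m),np.percentile(z[m],[2,50,98]))
plan((.5581,.0733,.18,-86))
E
```

```text
tcp_pos: [0.5278, 0.3399, 0.2289]
width: 1.004
tcp_pos: [0.5259, 0.3387, 0.2234]
cup rim (array([0.52571096, 0.33925266]), np.float64(0.019205911868761995)) [0.11035875 0.11964861 0.1213662 ]
(0.5581, 0.0733, 0.18, -86) -> -0.2233 0.1466 0.0428 -0.000 0.004 1.043 rows 10
```

The cup stands level on the brick, with its rim at z 0.120. Next is the blue half.

```bash
python3 -m handwheel '1 -0.223 0.147 0.04 0 0 1.043;1 -0.223 0.147 0.04 0 0 1.043;1 -0.223 0.147 0.04 0 0 1.043;1 -0.223 0.147 0.04 0 0 1.043;1 -0.223 0.147 0.04 0 0 1.043;1 -0.223 0.147 0.04 0 0 1.043;1 -0.223 0.147 0.04 0 0 1.043;1 -0.223 0.147 0.04 0 0 1.043;1 -0.223 0.147 0.04 0 0 1.043;1 -0.223 0.147 0.04 0 0 1.043'>/dev/null; python3 -m handwheel '1 0 0 0 0 0 0;1 0 0 0 0 0 0;1 0 0 0 0 0 0'; python3 - <<'E'
from h import *
plan((.5581,.0733,.067,-86))
E
```

```text
time_s: 28.28
tcp_pos: [0.5594, 0.0745, 0.1839]
tcp_rot: [[0.997, 0.071, -0.001], [0.071, -0.997, -0.0], [-0.001, -0.0, -1.0]]
force: [-0.1, 0.6, 0.6]
width: 1.002
grip_force: 0.0
(0.5581, 0.0733, 0.067, -86) -> -0.0012 0.0011 0.1169 -0.000 0.001 0.002 rows 4
```

```bash
python3 -m handwheel '1 -0.001 0.001 0.03 0 0 0;1 -0.001 0.001 0.06 0 0 0;1 -0.001 0.001 0.09 0 0 0;1 -0.001 0.001 0.11 0 0 0;1 -0.001 0.001 0.117 0 0 0;1 -0.001 0.001 0.117 0 0 0;1 -0.001 0.001 0.117 0 0 0;1 -0.001 0.001 0.117 0 0 0'|sed -n '2,3p'; python3 - <<'E'
from h import *
plan((.5581,.0733,.067,-86))
E
```

```text
tcp_pos: [0.5604, 0.0734, 0.0694]
tcp_rot: [[0.998, 0.07, 0.003], [0.07, -0.998, 0.0], [0.003, -0.0, -1.0]]
(0.5581, 0.0733, 0.067, -86) -> -0.0023 -0.0001 0.0023 -0.000 -0.003 0.000 rows 2
```

Correct by 2 mm, grip and lift.

```bash
python3 -m handwheel '1 -0.002 0 0.002 0 0 0;1 -0.002 0 0.002 0 0 0;0.4 -0.002 0 0.002 0 0 0;0.4 -0.002 0 0.002 0 0 0;0.4 -0.002 0 0.002 0 0 0;0.4 -0.002 0 0.002 0 0 0;0.4 -0.002 0 0.002 0 0 0;0.4 -0.002 0 0.002 0 0 0;0.4 -0.002 0 0.002 0 0 0' 25; python3 -m handwheel '0.4 0 0 -0.01 0 0 0;0.4 0 0 -0.03 0 0 0;0.4 0 0 -0.06 0 0 0;0.4 0 0 -0.1 0 0 0;0.4 0 0 -0.13 0 0 0;0.4 0 0 -0.13 0 0 0;0.4 0 0 -0.13 0 0 0' ; python3 - <<'E'
from h import *
plan((.5221,-.2010,.18,-26.2))
E
```

```text
time_s: 29.7
tcp_pos: [0.557, 0.0729, 0.0658]
tcp_rot: [[0.998, 0.07, 0.0], [0.07, -0.998, 0.0], [0.0, -0.0, -1.0]]
force: [-1.2, -0.5, 2.4]
width: 0.727
grip_force: 25.0
time_s: 30.28
tcp_pos: [0.5584, 0.0731, 0.1983]
tcp_rot: [[0.998, 0.07, 0.005], [0.07, -0.998, 0.0], [0.005, -0.0, -1.0]]
force: [-0.1, -0.5, -3.2]
width: 0.724
grip_force: 25.0
(0.5221, -0.201, 0.18, -26.2) -> -0.0554 0.2709 0.0180 0.003 -0.005 -1.044 rows 10
```

```bash
python3 -m handwheel '0.4 -0.055 0.271 0.018 0 0 -1.044;0.4 -0.055 0.271 0.018 0 0 -1.044;0.4 -0.055 0.271 0.018 0 0 -1.044;0.4 -0.055 0.271 0.018 0 0 -1.044;0.4 -0.055 0.271 0.018 0 0 -1.044;0.4 -0.055 0.271 0.018 0 0 -1.044;0.4 -0.055 0.271 0.018 0 0 -1.044;0.4 -0.055 0.271 0.018 0 0 -1.044;0.4 -0.055 0.271 0.018 0 0 -1.044;0.4 -0.055 0.271 0.018 0 0 -1.044' >/dev/null; python3 -m handwheel '0.4 0 0 0.03 0 0 0;0.4 0 0 0.06 0 0 0;0.4 0 0 0.08 0 0 0;0.4 0 0 0.08 0 0 0;0.4 0 0 0.08 0 0 0;0.4 0 0 0.08 0 0 0'; python3 - <<'E'
from h import *
plan((.5216,-.2020,.085,-26.2))
E
```

```text
time_s: 31.62
tcp_pos: [0.5212, -0.2009, 0.0979]
tcp_rot: [[0.442, 0.897, 0.0], [0.897, -0.442, 0.0], [0.0, -0.0, -1.0]]
force: [1.2, 0.5, -0.7]
width: 0.723
grip_force: 25.0
(0.5216, -0.202, 0.085, -26.2) -> -0.0008 0.0009 0.0129 -0.000 -0.000 -0.001 rows 2
```

```bash
python3 -m handwheel '0.4 -0.001 0.001 0.005 0 0 0;0.4 -0.001 0.001 0.01 0 0 0;0.4 -0.001 0.001 0.015 0 0 0;0.4 -0.001 0.001 0.019 0 0 0;0.4 -0.001 0.001 0.023 0 0 0;0.4 -0.001 0.001 0.026 0 0 0;0.4 -0.001 0.001 0.026 0 0 0'; python3 - <<'E'
from h import *
plan((.5216,-.2020,.0658,-26.2))
E
```

```text
time_s: 32.2
tcp_pos: [0.5207, -0.2024, 0.0707]
tcp_rot: [[0.441, 0.897, -0.001], [0.897, -0.441, 0.001], [-0.0, -0.002, -1.0]]
force: [0.0, 0.7, -2.1]
width: 0.725
grip_force: 25.0
(0.5216, -0.202, 0.0658, -26.2) -> 0.0007 0.0006 0.0048 -0.002 0.000 0.000 rows 2
```

No contact so far, with 5 mm to go.

```bash
python3 -m handwheel '0.4 0.0005 0.0005 0.002 0 0 0;0.4 0.0005 0.0005 0.004 0 0 0;0.4 0.0005 0.0005 0.005 0 0 0;0.4 0.0005 0.0005 0.0055 0 0 0;0.4 0.0005 0.0005 0.0055 0 0 0'
```

```text
time_s: 32.62
tcp_pos: [0.522, -0.2023, 0.066]
tcp_rot: [[0.441, 0.897, -0.0], [0.897, -0.441, 0.0], [-0.0, -0.0, -1.0]]
force: [-0.1, -1.3, -2.6]
width: 0.724
grip_force: 25.0
```

```bash
python3 -m handwheel '0.4 0 0 0.0006 0 0 0;0.4 0 0 0.0012 0 0 0;0.4 0 0 0.0016 0 0 0;0.4 0 0 0.0016 0 0 0;0.4 0 0 0.0016 0 0 0'
```

```text
time_s: 33.03
tcp_pos: [0.5221, -0.2024, 0.0658]
tcp_rot: [[0.441, 0.897, -0.0], [0.897, -0.441, -0.0], [-0.0, -0.0, -1.0]]
force: [-3.5, 2.2, 6.8]
width: 0.722
grip_force: 25.0
```

Seated at the expected height with 7 N of contact. Release and go for the plain half.

```bash
python3 -m handwheel '1 0 0 0 0 0 0;1 0 0 0 0 0 0;1 0 0 0 0 0 0;1 0 0 0 0 0 0;1 0 0 -0.02 0 0 0;1 0 0 -0.05 0 0 0;1 0 0 -0.09 0 0 0;1 0 0 -0.12 0 0 0;1 0 0 -0.12 0 0 0;1 0 0 -0.12 0 0 0'|sed -n '2p;5p'; python3 - <<'E'
from h import *
c,p,d=snap('wrist'); W=pts(c,d); z=W[...,2]
m=(abs(W[...,0]-.5217)<.05)&(abs(W[...,1]+.2)<.05)&(z>.07)&(z<.1); print('half top z',np.percentile(z[m],[5,25,50,75,95]))
plan((.6258,.0757,.18,-86))
E
```

```text
tcp_pos: [0.5238, -0.2031, 0.1873]
width: 1.002
half top z [0.07444521 0.07960016 0.0802813  0.08092991 0.0856834 ]
(0.6258, 0.0757, 0.18, -86) -> 0.2953 -0.0299 0.0050 0.001 -0.001 1.044 rows 10
```

```bash
python3 -m handwheel '1 0.295 -0.03 0 0 0 1.044;1 0.295 -0.03 0 0 0 1.044;1 0.295 -0.03 0 0 0 1.044;1 0.295 -0.03 0 0 0 1.044;1 0.295 -0.03 0 0 0 1.044;1 0.295 -0.03 0 0 0 1.044;1 0.295 -0.03 0 0 0 1.044;1 0.295 -0.03 0 0 0 1.044;1 0.295 -0.03 0 0 0 1.044;1 0.295 -0.03 0 0 0 1.044' >/dev/null; python3 -m handwheel '1 0 0 0 0 0 0;1 0 0 0 0 0 0;1 0 0 0.02 0 0 0;1 0 0 0.05 0 0 0;1 0 0 0.05 0 0 0;1 0 0 0.05 0 0 0'; python3 - <<'E'
from h import *
plan((.6258,.0757,.0685,-86))
E
```

```text
time_s: 35.25
tcp_pos: [0.6229, 0.0744, 0.1322]
tcp_rot: [[0.998, 0.069, -0.006], [0.069, -0.998, -0.001], [-0.006, 0.0, -1.0]]
force: [-0.2, 0.2, 0.4]
width: 1.001
grip_force: 0.0
(0.6258, 0.0757, 0.0685, -86) -> 0.0033 -0.0011 0.0637 0.000 0.006 -0.000 rows 3
```

```bash
python3 -m handwheel '1 0.002 -0.001 0.03 0 0 0;1 0.002 -0.001 0.05 0 0 0;1 0.002 -0.001 0.062 0 0 0;1 0.002 -0.001 0.062 0 0 0;1 0.002 -0.001 0.062 0 0 0;1 0.002 -0.001 0.062 0 0 0'|sed -n '2,3p'; python3 - <<'E'
from h import *
plan((.6258,.0757,.0685,-86))
E
```

```text
tcp_pos: [0.6285, 0.0766, 0.0743]
tcp_rot: [[0.998, 0.07, 0.003], [0.07, -0.998, 0.0], [0.003, -0.0, -1.0]]
(0.6258, 0.0757, 0.0685, -86) -> -0.0027 0.0008 0.0058 -0.000 -0.003 -0.000 rows 2
```

```bash
python3 -m handwheel '1 -0.002 0.001 0.005 0 0 0;1 -0.002 0.001 0.005 0 0 0;1 -0.002 0.001 0.005 0 0 0;0.4 -0.002 0.001 0.005 0 0 0;0.4 -0.002 0.001 0.005 0 0 0;0.4 -0.002 0.001 0.005 0 0 0;0.4 -0.002 0.001 0.005 0 0 0;0.4 -0.002 0.001 0.005 0 0 0;0.4 -0.002 0.001 0.005 0 0 0;0.4 -0.002 0.001 0.005 0 0 0' 25; python3 -m handwheel '0.4 0 0 -0.01 0 0 0;0.4 0 0 -0.03 0 0 0;0.4 0 0 -0.06 0 0 0;0.4 0 0 -0.1 0 0 0;0.4 0 0 -0.13 0 0 0;0.4 0 0 -0.13 0 0 0;0.4 0 0 -0.13 0 0 0' |sed -n '2,5p'; python3 - <<'E'
from h import *
plan((.541,-.1631,.18,-26.2))
E
```

```text
time_s: 36.58
tcp_pos: [0.6253, 0.0756, 0.0676]
tcp_rot: [[0.998, 0.07, 0.0], [0.07, -0.998, 0.0], [0.0, -0.0, -1.0]]
force: [-0.5, 0.3, 0.7]
width: 0.724
grip_force: 25.0
tcp_pos: [0.627, 0.0757, 0.201]
tcp_rot: [[0.998, 0.07, 0.006], [0.07, -0.998, 0.0], [0.006, -0.0, -1.0]]
force: [-0.0, -0.2, -1.6]
width: 0.725
(0.541, -0.1631, 0.18, -26.2) -> -0.1026 0.2323 0.0204 0.003 -0.005 -1.044 rows 10
```

```bash
python3 -m handwheel '0.4 -0.1 0.232 0.02 0 0 -1.044;0.4 -0.1 0.232 0.02 0 0 -1.044;0.4 -0.1 0.232 0.02 0 0 -1.044;0.4 -0.1 0.232 0.02 0 0 -1.044;0.4 -0.1 0.232 0.02 0 0 -1.044;0.4 -0.1 0.232 0.02 0 0 -1.044;0.4 -0.1 0.232 0.02 0 0 -1.044;0.4 -0.1 0.232 0.02 0 0 -1.044;0.4 -0.1 0.232 0.02 0 0 -1.044;0.4 -0.1 0.232 0.02 0 0 -1.044' >/dev/null; python3 -m handwheel '0.4 0.005 0 0 0 0 0;0.4 0.005 0 0 0 0 0;0.4 0.005 0 0 0 0 0;0.4 0.005 0 0 0 0 0'; python3 - <<'E'
from h import *
plan((.5430,-.1590,.095,-26.2))
E
```

```text
time_s: 38.33
tcp_pos: [0.5439, -0.1578, 0.1771]
tcp_rot: [[0.441, 0.897, -0.001], [0.897, -0.441, 0.0], [-0.0, -0.001, -1.0]]
force: [-0.2, -0.4, -1.7]
width: 0.721
grip_force: 25.0
(0.543, -0.159, 0.095, -26.2) -> -0.0015 -0.0002 0.0821 -0.001 0.000 0.000 rows 3
```

```bash
python3 -m handwheel '0.4 -0.001 0 0.02 0 0 0;0.4 -0.001 0 0.04 0 0 0;0.4 -0.001 0 0.055 0 0 0;0.4 -0.001 0 0.07 0 0 0;0.4 -0.001 0 0.08 0 0 0;0.4 -0.001 0 0.08 0 0 0;0.4 -0.001 0 0.08 0 0 0'; python3 - <<'E'
from h import *
plan((.5414,-.1625,.0677,-26.2))
E
```

```text
time_s: 38.92
tcp_pos: [0.5432, -0.159, 0.0971]
tcp_rot: [[0.441, 0.897, -0.001], [0.897, -0.441, 0.0], [-0.0, -0.001, -1.0]]
force: [-0.1, 0.0, -1.4]
width: 0.724
grip_force: 25.0
(0.5414, -0.1625, 0.0677, -26.2) -> -0.0040 -0.0000 0.0294 -0.001 0.000 0.000 rows 2
```

```bash
python3 -m handwheel '0.4 -0.001 0 0.006 0 0 0;0.4 -0.002 0 0.012 0 0 0;0.4 -0.003 0 0.016 0 0 0;0.4 -0.0035 0 0.02 0 0 0;0.4 -0.004 0 0.023 0 0 0;0.4 -0.004 0 0.026 0 0 0;0.4 -0.004 0 0.027 0 0 0;0.4 -0.004 0 0.027 0 0 0'; python3 - <<'E'
from h import *
plan((.5414,-.1625,.0677,-26.2))
E
```

```text
time_s: 39.58
tcp_pos: [0.5414, -0.1627, 0.0701]
tcp_rot: [[0.441, 0.897, -0.001], [0.897, -0.441, 0.0], [-0.0, -0.001, -1.0]]
force: [-0.0, 0.2, -1.6]
width: 0.724
grip_force: 25.0
(0.5414, -0.1625, 0.0677, -26.2) -> 0.0002 -0.0001 0.0024 -0.001 0.000 0.000 rows 2
```

```bash
python3 -m handwheel '0.4 0 0 0.001 0 0 0;0.4 0 0 0.002 0 0 0;0.4 0 0 0.0027 0 0 0;0.4 0 0 0.0034 0 0 0;0.4 0 0 0.004 0 0 0;0.4 0 0 0.004 0 0 0'
```

```text
time_s: 40.08
tcp_pos: [0.5418, -0.1628, 0.0676]
tcp_rot: [[0.441, 0.897, -0.0], [0.897, -0.441, 0.0], [-0.0, -0.0, -1.0]]
force: [-2.1, 0.5, 6.1]
width: 0.72
grip_force: 25.0
```

Seated at .0676. Release, rise and look.

```bash
python3 -m handwheel '1 0 0 0 0 0 0;1 0 0 0 0 0 0;1 0 0 0 0 0 0;1 0 0 0 0 0 0;1 0 0 -0.02 0 0 0;1 0 0 -0.05 0 0 0;1 0 0 -0.09 0 0 0;1 0 0 -0.12 0 0 0;1 0 0 -0.12 0 0 0;1 0 0 -0.12 0 0 0'|sed -n '2p;5p'; python3 - <<'E'
from h import *
c,p,d=snap('wrist','w8.png'); W=pts(c,d); z=W[...,2]
a=np.radians(-116.2); ex=np.array([np.cos(a),np.sin(a)]); ey=np.array([-ex[1],ex[0]])
near=(np.hypot(W[...,0]-.531,W[...,1]+.181)<.06)&(z>.072)&(z<.095)
q=W[near]; X,Y=(q[:,:2]-[.531,-.181])@ex,(q[:,:2]-[.531,-.181])@ey
for nm,k in(('blue',X>.003),('plain',X<-.003)):
    print(nm,'top',np.percentile(q[k&(q[:,2]<.083),2],[50]),'boss',np.percentile(q[k,2],95),'X',np.percentile(X[k],[1,99]),'Y',np.percentile(Y[k],[1,99]))
c,p,d=snap('top'); W=pts(c,d); z=W[...,2]; m=(z>.030)&(z<.045)&(np.hypot(W[...,0]-.474,W[...,1]-.065)<.06)
print('ring',circ(W,m))
plan((.4741,.0655,.16,-86))
E
```

```text
tcp_pos: [0.5435, -0.1634, 0.1893]
width: 1.002
blue top [0.08022134] boss 0.0857028977271751 X [0.0038949  0.04117102] Y [-0.03095214  0.0315891 ]
plain top [0.08018471] boss 0.08547621211847208 X [-0.04108385 -0.0041066 ] Y [-0.03072852  0.03175565]
ring (array([0.47269692, 0.06616878]), np.float64(0.032041342674102))
(0.4741, 0.0655, 0.16, -86) -> 0.1751 -0.1607 0.0258 -0.001 0.001 1.044 rows 10
```

View pics/w8.png

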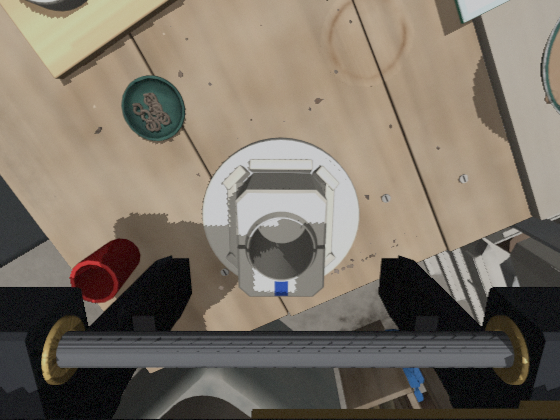

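Both halves are fully down, with the blue stripe over the base's stripe at (281,288). Next is the ring.

```bash
python3 -m handwheel '1 0.175 -0.161 0.025 0 0 1.044;1 0.175 -0.161 0.025 0 0 1.044;1 0.175 -0.161 0.025 0 0 1.044;1 0.175 -0.161 0.025 0 0 1.044;1 0.175 -0.161 0.025 0 0 1.044;1 0.175 -0.161 0.025 0 0 1.044;1 0.175 -0.161 0.025 0 0 1.044;1 0.175 -0.161 0.025 0 0 1.044;1 0.175 -0.161 0.025 0 0 1.044;1 0.175 -0.161 0.025 0 0 1.044' >/dev/null; python3 -m handwheel '1 0 0 0 0 0 0;1 0 0 0.04 0 0 0;1 0 0 0.075 0 0 0;1 0 0 0.075 0 0 0;1 0 0 0.075 0 0 0;1 0 0 0.075 0 0 0'; python3 - <<'E'
from h import *
plan((.4741,.0655,.047,-86))
E
```

```text
time_s: 42.35
tcp_pos: [0.4748, 0.0651, 0.0871]
tcp_rot: [[0.998, 0.07, -0.0], [0.07, -0.998, -0.0], [-0.0, 0.0, -1.0]]
force: [0.7, 0.4, 0.5]
width: 1.0
grip_force: 0.0
(0.4741, 0.0655, 0.047, -86) -> -0.0007 -0.0005 0.0401 0.000 0.000 0.001 rows 2
```

```bash
python3 -m handwheel '1 -0.001 0 0.015 0 0 0;1 -0.001 0 0.03 0 0 0;1 -0.001 0 0.038 0 0 0;1 -0.001 0 0.038 0 0 0;1 -0.001 0 0.038 0 0 0;1 -0.001 0 0.038 0 0 0'|sed -n '2,3p'; python3 - <<'E'
from h import *
plan((.4741,.0655,.047,-86))
E
```

```text
tcp_pos: [0.4747, 0.0653, 0.0499]
tcp_rot: [[0.998, 0.07, 0.002], [0.07, -0.998, 0.0], [0.002, -0.0, -1.0]]
(0.4741, 0.0655, 0.047, -86) -> -0.0006 -0.0003 0.0029 -0.000 -0.002 0.000 rows 2
```

```bash
python3 -m handwheel '1 -0.0005 0 0.0025 0 0 0;1 -0.0005 0 0.0025 0 0 0;0.5 -0.0005 0 0.0025 0 0 0;0.5 -0.0005 0 0.0025 0 0 0;0.5 -0.0005 0 0.0025 0 0 0;0.5 -0.0005 0 0.0025 0 0 0;0.5 -0.0005 0 0.0025 0 0 0;0.5 -0.0005 0 0.0025 0 0 0;0.5 -0.0005 0 0.0025 0 0 0;0.5 -0.0005 0 0.0025 0 0 0' 15; python3 -m handwheel '0.5 0 0 -0.01 0 0 0;0.5 0 0 -0.03 0 0 0;0.5 0 0 -0.06 0 0 0;0.5 0 0 -0.1 0 0 0;0.5 0 0 -0.13 0 0 0;0.5 0 0 -0.13 0 0 0;0.5 0 0 -0.13 0 0 0' |sed -n '2,5p'; python3 - <<'E'
from h import *
plan((.5310,-.181,.17,-26.2))
E
```

```text
time_s: 43.68
tcp_pos: [0.473, 0.0652, 0.0461]
tcp_rot: [[0.998, 0.07, 0.0], [0.07, -0.998, 0.0], [0.0, -0.0, -1.0]]
force: [-1.5, 0.2, 1.8]
width: 0.743
grip_force: 15.0
tcp_pos: [0.4747, 0.0653, 0.1789]
tcp_rot: [[0.998, 0.07, 0.006], [0.07, -0.998, 0.001], [0.006, -0.0, -1.0]]
force: [0.7, -0.1, -0.8]
width: 0.744
(0.531, -0.181, 0.17, -26.2) -> 0.0389 0.2496 0.0092 0.003 -0.005 -1.044 rows 10
```

```bash
python3 -m handwheel '0.5 0.039 0.25 0.009 0 0 -1.044;0.5 0.039 0.25 0.009 0 0 -1.044;0.5 0.039 0.25 0.009 0 0 -1.044;0.5 0.039 0.25 0.009 0 0 -1.044;0.5 0.039 0.25 0.009 0 0 -1.044;0.5 0.039 0.25 0.009 0 0 -1.044;0.5 0.039 0.25 0.009 0 0 -1.044;0.5 0.039 0.25 0.009 0 0 -1.044;0.5 0.039 0.25 0.009 0 0 -1.044;0.5 0.039 0.25 0.009 0 0 -1.044' >/dev/null; python3 -m handwheel '0.5 0 0 0 0 0 0;0.5 0 0 0.02 0 0 0;0.5 0 0 0.04 0 0 0;0.5 0 0 0.04 0 0 0;0.5 0 0 0.04 0 0 0;0.5 0 0 0.04 0 0 0'; python3 - <<'E'
from h import *
plan((.5319,-.1822,.1082,-26.2))
E
```

```text
time_s: 45.6
tcp_pos: [0.5293, -0.1811, 0.1272]
tcp_rot: [[0.442, 0.897, -0.0], [0.897, -0.442, 0.0], [-0.0, -0.0, -1.0]]
force: [0.1, -0.6, 0.9]
width: 0.741
grip_force: 15.0
(0.5319, -0.1822, 0.1082, -26.2) -> 0.0002 0.0028 0.0190 -0.000 0.000 -0.000 rows 2
```

```bash
python3 -m handwheel '0.5 0 0.003 0.004 0 0 0;0.5 0 0.003 0.008 0 0 0;0.5 0 0.003 0.011 0 0 0;0.5 0 0.003 0.014 0 0 0;0.5 0 0.003 0.016 0 0 0;0.5 0 0.003 0.016 0 0 0'; python3 - <<'E'
from h import *
plan((.5319,-.1822,.1082,-26.2))
E
```

```text
time_s: 46.1
tcp_pos: [0.5315, -0.1827, 0.1104]
tcp_rot: [[0.441, 0.897, -0.001], [0.897, -0.441, 0.0], [-0.0, -0.001, -1.0]]
force: [0.0, 0.5, -0.1]
width: 0.746
grip_force: 15.0
(0.5319, -0.1822, 0.1082, -26.2) -> 0.0006 0.0001 0.0022 -0.001 0.000 0.000 rows 2
```

```bash
python3 -m handwheel '0.5 0 0 0.001 0 0 0;0.5 0 0 0.002 0 0 0;0.5 0 0 0.003 0 0 0;0.5 0 0 0.0037 0 0 0;0.5 0 0 0.0037 0 0 0'
```

```text
time_s: 46.52
tcp_pos: [0.5321, -0.1829, 0.108]
tcp_rot: [[0.441, 0.897, 0.0], [0.897, -0.441, -0.0], [-0.0, 0.0, -1.0]]
force: [-2.4, -0.3, 4.2]
width: 0.746
grip_force: 15.0
```

Seated. Release, rise and verify.

```bash
python3 -m handwheel '1 0 0 0 0 0 0;1 0 0 0 0 0 0;1 0 0 0 0 0 0;1 0 0 0 0 0 0;1 0 0 -0.01 0 0 0;1 0 0 -0.04 0 0 0;1 0 0 -0.08 0 0 0;1 0 0 -0.12 0 0 0;1 -0.03 0 -0.15 0 0 0;1 -0.03 0 -0.15 0 0 0'|sed -n '2p;5p'; python3 -m handwheel '1 -0.3 0.03 -0.05 0 0 0;1 -0.3 0.03 -0.05 0 0 0;1 -0.3 0.03 -0.05 0 0 0;1 -0.3 0.03 -0.05 0 0 0;1 -0.3 0.03 -0.05 0 0 0;1 -0.3 0.03 -0.05 0 0 0;1 -0.3 0.03 -0.05 0 0 0;1 -0.3 0.03 -0.05 0 0 0' |sed -n 1,2p; python3 - <<'E'
from h import *
for n in('top','scene'):
    c,p,d=snap(n,n+'9.png'); W=pts(c,d); z=W[...,2]
    near=np.hypot(W[...,0]-.531,W[...,1]+.181)<.045
    m=near&(z>.092)&(z<.115)
    print(n,'ring',circ(W,m),'top z',np.percentile(z[m],[5,50,95]))
    m=(np.hypot(W[...,0]-.526,W[...,1]-.339)<.03)&(z>.11)&(z<.13); print('cup',circ(W,m),np.percentile(z[m],95))
    for t in('fluted_pot','green_dish'):
        r=[np.round(np.nanmedian(W[r['mask']],0),3) for r in cams.cut_out(n,t)[:2]]; print(t,r)
    m=near&(z>.076)&(z<.083); print('half tops',np.median(z[m]) if m.any() else None)
    if n=='top': im=p
    else: cv2.imwrite('pics/fin.png',np.vstack([im[90:330],p[100:400]]))
E
```

```text
tcp_pos: [0.5215, -0.2138, 0.2665]
width: 0.997
time_s: 48.02
tcp_pos: [0.4109, -0.497, 0.3081]
top ring (array([ 0.5318392 , -0.18141171]), np.float64(0.032125984752869506)) top z [0.09288388 0.09814336 0.101425  ]
cup (array([0.52651815, 0.3389683 ]), np.float64(0.018748765433791517)) 0.12109295241370263
fluted_pot [array([0.596, 0.205, 0.026])]
green_dish [array([ 0.481, -0.052,  0.011])]
half tops 0.0789325578729203
scene ring (array([ 0.53256945, -0.18074355]), np.float64(0.031413160612006184)) top z [0.09274688 0.09849879 0.10210652]
cup (array([0.52743736, 0.33907004]), np.float64(0.018947147550361962)) 0.12149394659288253
fluted_pot [array([0.59 , 0.205, 0.032])]
green_dish [array([ 0.48 , -0.054,  0.013])]
half tops 0.08035168692280681
```

View pics/fin.png

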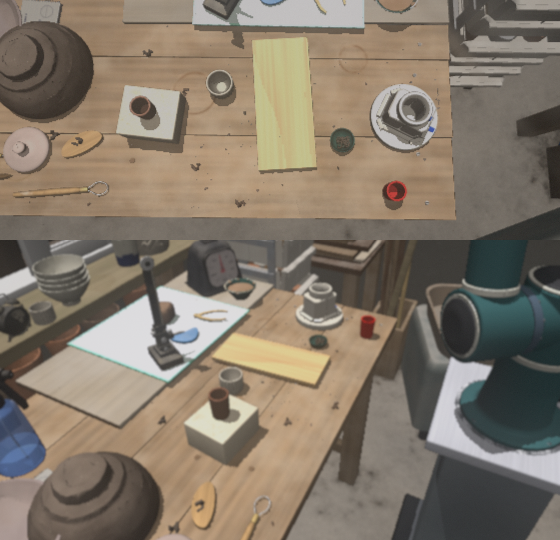

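The mould is closed with the ring at (410,110) and its top at z ≈ 0.098, the same as at the start. The cup stands upright on the brick at (143,107), the pot and dish are unmoved, and the board is empty.

```bash
python3 -c "
from station import hand_in
print(hand_in())"
```

```text
the job is handed in; nothing more can be done
None
```

The job is done and handed in at about 48 s: the cup stands upright on the fire brick, the mould is closed again (both halves fully down, blue on blue, ring on top), and the fluted pot and green dish were not moved.

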